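# Build and cover the sample plate stack

### The job

Put the second well plate on top of the one standing in the nest, and cover the stack with the lid. Each has one cut corner: keep all three cut corners on the same corner of the stack and let every skirt drop fully home over the raised step below, set down gently, not dropped or pressed hard, then let go. Do not knock or push the things standing around, and leave the bottom plate in its nest.

Things in the scene. Friction and masses are not known exactly. Their poses are not given: they have to be found in the camera images.
- nest: low flat aluminium nest fixed to the bench, 134 x 88 mm board 6 mm thick, with fences 6 mm high above the board round one plate; origin at the centre of its underside, x along its long side, z up
- nest_seat (a point): centre of the nest's board, on its upper face (6 mm above the bench), where the bottom plate stands
- base_plate: bottom well plate, stands in the nest with 1.5 mm play each side: white plastic, 110 (own x) x 64 (own y) mm, corner at own (+x, +y) cut off at 45 degrees, 16 mm off each side. Shoulder 24 mm above its underside; inside it a raised step with wells, 101 x 55 mm, rises 5 mm more (29 mm in all), its upper 2.5 mm tapered inward 2.5 mm as lead-in. Origin: centre of the underside, z up. 0.1 to 0.25 kg
- base_plate_seat (a point): point on the bottom plate's axis at shoulder height, 24 mm above its origin: where the second plate's origin belongs
- base_plate_corner (a point): middle of the bottom plate's cut corner, at the height of its underside; 47 mm along own x and 24 mm along own y from its origin
- second_plate: loose plate of the same form and size (corner at own (+x, +y) cut off at 45 degrees, 16 mm off each side); grip across own y, sides straight up to the 24 mm shoulder. Hollow skirt below, 7.5 mm deep, walls 3 mm: fits over the step of the plate below with 1.5 mm play each side, only with cut corners matched, then its edge rests on the shoulder. Origin: centre of the underside. 0.08 to 0.2 kg
- second_plate_seat (a point): point on the second plate's axis at shoulder height, 24 mm above its origin: where the lid's origin belongs
- second_plate_corner (a point): middle of the second plate's cut corner, at the height of its underside; 47 mm along own x and 24 mm along own y from its origin
- lid: loose lid: white plastic, 110 (own x) x 64 (own y) mm, corner at own (+x, +y) cut off at 45 degrees, 16 mm off each side, same hollow skirt below as the second plate; flat top 20 mm above its underside with three thin ribs, no step or wells. Grip across own y. Origin: centre of the underside. 0.06 to 0.13 kg
- lid_corner (a point): middle of the lid's cut corner, at the height of its underside; 47 mm along own x and 24 mm along own y from its origin
- bottle: small white dropper bottle, 26 mm across, 67 mm tall, a bystander; origin at the centre of its underside
- timer: round kitchen-type timer, 64 mm across, 39 mm tall, a bystander; origin at the centre of its underside
- mug: white mug with handle, 92 x 127 mm, 95 mm tall, a bystander; origin at the centre of its underside
- dropper: brown glass bottle with a dropper top, 33 mm across, 102 mm tall, a bystander; origin at the centre of its underside
Mind the look-alikes: they are no part of the job. What is shaped like the lid but green is not meant.

How it is judged (in metres and radians):
At the end, for the whole second after the job is handed in: The bottom plate is in its nest; the second plate rests on it and the lid on the second plate, each centred within 4 mm of the one below, its cut corner within 6 mm over the cut corner below, seated within 2 mm of full depth, level within 2 degrees, at rest, released (horizontal distance between base_plate and nest_seat below 0.004 m and z of base_plate in the frame of nest_seat below 0.002 m and angle between each of base_plate, second_plate, lid's own z axis and vertical below 0.035 rad and horizontal distance between second_plate and base_plate_seat below 0.004 m and z of second_plate in the frame of base_plate_seat between -0.002 and 0.002 m and horizontal distance between second_plate_corner and base_plate_corner below 0.006 m and linear speed of each of second_plate, lid below 0.02 m/s and horizontal distance between lid and second_plate_seat below 0.004 m and z of lid in the frame of second_plate_seat between -0.002 and 0.002 m and horizontal distance between lid_corner and second_plate_corner below 0.006 m); the robot touches nothing.
It fails at once if a bystander (bottle, timer, mug, dropper bottle) is pushed by more than 20 mm or tipped over (distance of any of bottle, timer, mug, dropper from where it was at the start of the episode above 0.02 m or angle between any of bottle, timer, mug, dropper's own z axis and vertical above 0.4 rad).
It fails at once if the second plate or the lid is dropped onto the one below: faster than 0.6 m/s within 30 mm above and 20 mm beside its seat ((horizontal distance between second_plate and base_plate_seat below 0.02 m and z of second_plate in the frame of base_plate_seat between -0.005 and 0.03 m and linear speed of second_plate above 0.6 m/s) or (horizontal distance between lid and second_plate_seat below 0.02 m and z of lid in the frame of second_plate_seat between -0.005 and 0.03 m and linear speed of lid above 0.6 m/s)).
It fails at once if the second plate or the lid is pressed on the one below with more than 40 N (contact force between second_plate and base_plate above 40 N or contact force between lid and second_plate above 40 N).
It fails at once if the bottom plate is lifted or pushed out of its nest (horizontal distance between base_plate and nest_seat above 0.015 m or z of base_plate in the frame of nest_seat above 0.015 m).
It also fails if it takes over 61 s, if anything falls off the work surface, if the arm or the gripper's body presses on something with over 40 N, if the wrist force passes 120 N, or if a joint passes its speed limit or range.

### The arm

A 6-joint arm with a two-finger parallel gripper is mounted at the origin on a cart in front of the work surface, level with it; the furniture and walls round the work are solid. World frame = base frame: x ahead of the robot, y to its left, z up, the work surface at z = 0. Lengths are in m, angles in degrees, forces in N, time in s.
With the tool pointing down it reaches from about 0.375 to 0.9 m from the base axis. Payload 3.1 kg.
Tool frame: the origin (TCP) lies on the centre line of the jaws, within the pads' length; the fingertips stand 17 mm ahead of it and the grasp point (between the pads) lies 2 mm behind it; z points along the fingers, y is the line along which they close (so a half turn about z gives the same grasp; the last joint's range is limited). The gripper opens to 87 mm and grips with 3 to 60 N. Pads are 19 mm wide; open, the fingers measure 117 mm over their backs; the gripper's body (75 mm by 190 mm) begins 51 mm behind the grasp point.
Start: joints at [-87.347, 30.224, 82.088, -0, 67.689, -10.227], TCP at [0.139, -0.609, 0.24] pointing down, gripper open.
Joint ranges: [-176.69, 176.69], [-43.24, 126.21], [12.49, 139.97], [-82, 262], [0, 151.66], [-163.58, 163.58]. Speed limits (degrees/s): [159.86, 159.86, 180, 180, 180, 180].

### API

Orientations are given as a 3x3 rotation matrix whose columns are the frame's x, y, z axes.
In Python, from rig import bot, imaging, finder gives the robot as it stands. The module is installed in compiled form; this text tells all that it offers.
- The arm moves only by the tool play_rows, never from a script. Its argument "motion" is a list that holds one entry, the list of rows, each a list of 6 numbers: the shift along the tool's x, y, z in normalised numbers (1 is 500 mm), then the turn, a rotation vector about the tool's x, y, z in fractions of the full range, 1 being 180 degrees. In form: [[[dx, dy, dz, wx, wy, wz], ...]]. A call has 1 to 8 rows; each row is the pose to reach, as a shift and turn from the pose commanded when the call began, along the tool's axes at that moment; what a row does not reach only later rows make up. A row lasts 1/12 s, in which the tool goes at most 41.7 mm and 7.16 degrees, less where a joint would pass 70% of its speed; a pose out of reach is approached as far as the arm can. A call with a gripper value outside its range is refused whole. "fingers" is the finger opening in m, from 0 to 0.087, set as the call begins (left out, the last holds). The fingers move at their own pace and stop on an object; the grip force is fixed at half the most. Time passes only in rows, so rows that repeat a pose let the fingers close. It gives the time, the measured TCP pose, the force, the opening and the grip force at its end, in the units of the state.
- bot.read_state(): the state, without advancing time (a new reading comes with each control period).
- imaging.capture(name): name is "scene" or "top" or "wrist"; returns a dict with "frame" (480x640x3 uint8, red, green, blue), "camera_matrix" (3x3 intrinsics, pixels), "R" (3x3) and "t" (3): a world point X has camera coordinates R X + t. Camera axes: x right, y down, z forward; pixel columns grow to the right and rows downward; lengths in m; the calibration is good to about 2 mm. A picture is of the moment at which its call begins. There is no depth.
- bot.hand_in(): hands the job in; it is judged then, once.
Trained networks look in the newest picture that a camera, given by its name, has taken for a name from the list of things; names that differ only in an ending like _2 or _b are one class to them, and where a whole thing is asked for, a point or a joint stands for the part that bears it (a point fixed in the world has none). Each returns a list of dicts, best first, with "confidence" (0 to 1); they miss things now and then, are a little off and sometimes report something else, mostly with a low value. They report only what shows in the picture. A call takes as long as a camera call. They do not tell look-alikes from the thing itself.
- finder.recognise(camera, name): "at" ([x, y, z] in m, in world coordinates, good to about 4 mm: the middle of the surface that is visible of it).
- finder.outline_of(camera, name): "pixels" (480x640 bool, what is visible of it).
The state is a dict: "time_s": time; "joint_positions": joint angles; "qvel": joint speeds; "tau": joint torques, N m; "position": TCP position; "tcp_rot": TCP orientation; "force": force on the tool from outside, world axes, zero at the start; "moment": the same for the moment, N m; "opening": opening from 0.0 (shut) to 1.0 (fully open); "grasp_force": force on a finger pad.
Only numpy, scipy, OpenCV 4.12 (cv2) and the standard library are available. Lean on these libraries where they do the work, as an engineer would, in place of code of your own. Each camera call takes 0.05 s, during which the arm holds its last target. There are 200 camera calls.

## Working session

There is one attempt and no reset: what is moved stays moved. The work goes in short steps, Python scripts to look and compute and a tool call to move; the robot and the scene stay as the last step left them, time stands still between calls to the robot, and variables do not carry over. Pictures are saved under pics/ and viewed, at most 10 in all, crops included, and the job is handed in when it is done.

Besides the shell and the picture viewer there is one more tool, called after "Request:" by a JSON object that holds its "fn" and its "kwargs", one argument or row to a line. play_rows: Moves the arm, as the interface text tells. Its arguments: {"type":"object","properties":{"motion":{"type":"array"},"fingers":{"type":"number"}},"required":["motion"]}

```bash
mkdir -p pics; python3 - <<'E'
from rig import bot, imaging, finder
import cv2,numpy as np
s=bot.read_state(); print(s['time_s'],s['position'],np.round(s['tcp_rot'],3).tolist(),s['opening'],s['force'])
ims=[]
for c in ['scene','top']:
    d=imaging.capture(c); cv2.imwrite(f'pics/{c}0.png',d['frame'][:,:,::-1])
    np.savez(f'{c}0.npz',**d)
    print(c,np.round(d['camera_matrix'],1).tolist(),np.round(d['R'],3).tolist(),np.round(d['t'],3).tolist())
    for n in ['nest','base_plate','second_plate','lid','bottle','timer','mug','dropper']:
        print(n,[(np.round(r['at'],3).tolist(),round(r['confidence'],2)) for r in finder.recognise(c,n)][:4])
E
```

```text
0.0 [ 0.13931051 -0.60859548  0.23859429] [[0.975, 0.223, -0.0], [0.223, -0.975, 0.002], [0.0, -0.002, -1.0]] 0.9972249547517383 [ 0.53644454  0.20027833 -0.14889416]
scene [[615.9, 0.0, 332.0], [0.0, 615.9, 229.9], [0.0, 0.0, 1.0]] [[0.797, -0.604, -0.009], [-0.47, -0.611, -0.636], [0.379, 0.511, -0.771]] [-0.408, 0.296, 1.519]
nest [([0.482, -0.072, 0.009], 0.62)]
base_plate [([0.459, -0.05, 0.036], 0.82)]
second_plate [([0.469, -0.26, 0.028], 0.88)]
lid [([0.501, 0.122, 0.02], 0.42)]
bottle [([0.569, 0.135, 0.037], 0.57)]
timer [([0.597, -0.144, 0.018], 0.96)]
mug []
dropper [([0.46, -0.472, 0.061], 0.55)]
top [[500.6, 0.0, 318.2], [0.0, 500.6, 235.7], [0.0, 0.0, 1.0]] [[0.026, -1.0, -0.0], [-0.974, -0.025, -0.226], [0.226, 0.006, -0.974]] [0.017, 0.517, 1.397]
nest [([0.428, -0.03, 0.007], 0.66), ([0.454, 0.294, 0.018], 0.45)]
base_plate [([0.432, -0.043, 0.035], 0.98)]
second_plate [([0.471, -0.246, 0.028], 0.78)]
lid [([0.455, 0.122, 0.017], 0.93), ([0.46, 0.298, 0.019], 0.69), ([0.433, -0.043, 0.036], 0.6), ([0.602, 0.468, 0.054], 0.37)]
bottle []
timer [([0.597, -0.132, 0.015], 0.8)]
mug [([0.602, 0.467, 0.057], 0.58)]
dropper [([0.461, -0.458, 0.058], 0.67), ([0.596, -0.133, 0.016], 0.23)]
```

View pics/top0.png

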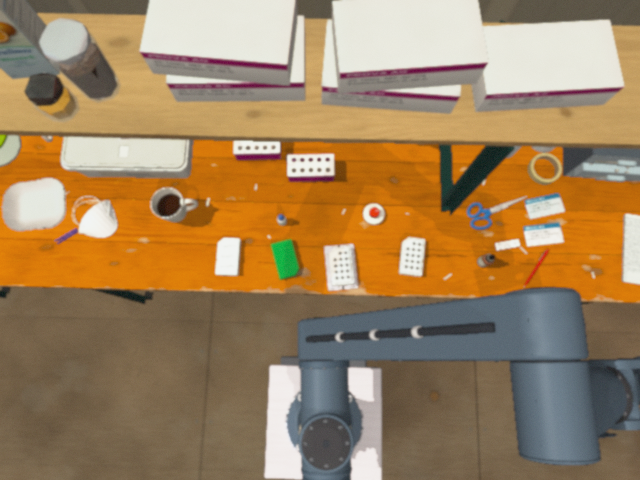

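View pics/scene0.png

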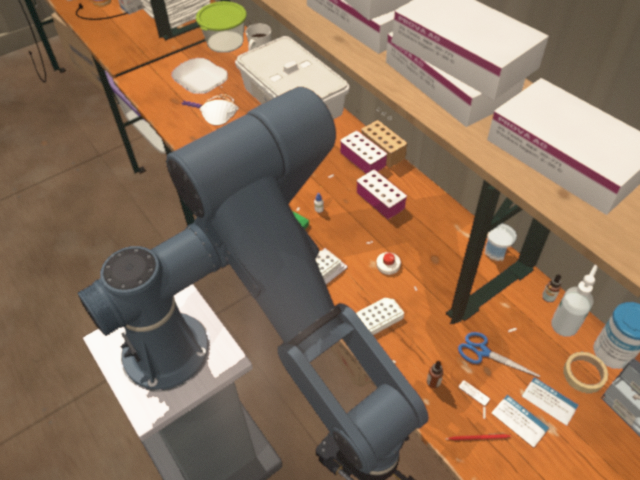

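The top view shows the base plate in its nest at (341,267) and the second plate at (412,257). The white lid is at (228,257). The green look-alike at (285,259) is not meant. The timer is at (374,213), the bottle at (282,218) and the mug at (168,205). The scene view agrees; the arm hides the lid in it.

```bash
cat > h.py <<'E'
from rig import bot, imaging, finder
import cv2,numpy as np
from scipy.spatial.transform import Rotation as Ro
def ray(d,uv,z):
    uv=np.atleast_2d(uv).astype(float); K=d['camera_matrix'];R=d['R'];C=-R.T@d['t']
    v=np.c_[(uv-K[:2,2])/[K[0,0],K[1,1]],np.ones(len(uv))]@R
    return (C+v*((z-C[2])/v[:,2])[:,None])
def proj(d,X):
    p=np.atleast_2d(X)@d['R'].T+d['t']; return p[:,:2]/p[:,2:]*[d['camera_matrix'][0,0],d['camera_matrix'][1,1]]+d['camera_matrix'][:2,2]
def shift(target,yaw=None):
    """tool-axes shift and turn to world target (yaw deg = direction of tool x, tool pointing down)"""
    s=bot.read_state();R=np.array(s['tcp_rot']);sh=R.T@(np.array(target)-s['position'])
    w=np.zeros(3)
    if yaw is not None:
        a=np.radians(yaw);T=np.array([[np.cos(a),np.sin(a),0],[np.sin(a),-np.cos(a),0],[0,0,-1]])
        w=Ro.from_matrix(R.T@T).as_rotvec(degrees=True)
    print('shift',np.round(sh,4).tolist(),'turn',np.round(w,2).tolist())
E
python3 - <<'E'
from h import *
d=imaging.capture('wrist'); s=bot.read_state(); R=np.array(s['tcp_rot'])
C=-d['R'].T@d['t']; print('cam in tool',R.T@(C-s['position']),np.round(R.T@d['R'].T,3).tolist(),d['camera_matrix'][0])
d=imaging.capture('top')
for n,z in [('base_plate',.03),('second_plate',.024),('lid',.02)]:
    for o in finder.outline_of('top',n)[:2]:
        c=max(cv2.findContours(o['pixels'].astype(np.uint8),0,1)[0],key=cv2.contourArea)[:,0]
        P=ray(d,c,z)[:,:2].astype(np.float32)*1000
        print(n,o['confidence'],c.mean(0),cv2.minAreaRect(P))
shift([.37,-.25,.24],10)
E
```

```text
cam in tool [ 0.077762    0.00123282 -0.14432048] [[-0.001, -0.958, -0.285], [1.0, -0.001, -0.0], [-0.0, -0.285, 0.958]] [364.01210614   0.         319.89100781]
base_plate 0.9 [341.52475248 265.99009901] ((435.663330078125, -39.7672233581543), (108.05451202392578, 62.88920974731445), 6.260369300842285)
second_plate 0.96 [412.29357798 256.97247706] ((469.298583984375, -248.22817993164062), (72.13824462890625, 116.02301788330078), 84.09223175048828)
lid 0.79 [228.44859813 256.40186916] ((457.6481018066406, 295.70416259765625), (66.95703887939453, 108.97757720947266), 89.50713348388672)
lid 0.68 [284.92307692 258.68269231] ((452.8130187988281, 125.32937622070312), (112.1474838256836, 64.17752838134766), 16.385560989379883)
shift [0.3049, -0.2988, -0.0005] turn [0.0, -0.0, 2.88]
```

Units first: shifts go in shares of 500 mm and turns go in shares of 180 degrees. So 0.23 m is 0.46, -0.2 m is -0.4.

Request:
{"fn": "play_rows", "kwargs": {
  "motion": [
    [[0.04,-0.036,0.008,0,0,0],[0.1,-0.088,0.018,0,0,0],[0.16,-0.14,0.03,0,0,0],[0.22,-0.192,0.04,0,0,0],[0.28,-0.244,0.05,0,0,0],[0.34,-0.296,0.06,0,0,0],[0.4,-0.348,0.072,0,0,0],[0.46,-0.4,0.082,0,0,0]]
  ],
  "fingers": 0.087
}}

```text
time_s: 1.82
position: [0.3198, -0.3615, 0.1985]
tcp_rot: [[0.975, 0.222, 0.0], [0.222, -0.975, -0.001], [0.0, 0.001, -1.0]]
force: [1.1, -0.4, 0.1]
opening: 0.997
grasp_force: 0.0
```

Converted, 0.104 m is 0.208, 0.1 m is 0.2.

Request:
{"fn": "play_rows", "kwargs": {
  "motion": [
    [[0.06,-0.052,0.01,0,0,0],[0.12,-0.104,0.022,0,0,0],[0.17,-0.148,0.032,0,0,0],[0.2,-0.176,0.036,0,0,0],[0.208,-0.184,0.038,0,0,0],[0.208,-0.184,0.038,0,0,0],[0.208,-0.184,0.038,0,0,0]]
  ]
}}

```text
time_s: 2.4
position: [0.4, -0.2508, 0.1798]
tcp_rot: [[0.975, 0.224, 0.0], [0.224, -0.975, -0.001], [0.0, 0.001, -1.0]]
force: [-0.1, 0.8, -0.1]
opening: 0.999
grasp_force: 0.0
```

```bash
python3 - <<'E'
from h import *
s=bot.read_state();print(s['time_s'],s['position'])
d=imaging.capture('wrist');np.savez('w1.npz',**d);cv2.imwrite('pics/w1.png',d['frame'][:,:,::-1])
for n in ['second_plate','base_plate']:
    for o in finder.outline_of('wrist',n)[:2]:
        c=max(cv2.findContours(o['pixels'].astype(np.uint8),0,1)[0],key=cv2.contourArea)[:,0]
        P=ray(d,c,.024)[:,:2].astype(np.float32)*1000
        print(n,o['confidence'],c.mean(0),cv2.minAreaRect(P))
E
```

```text
2.4 [ 0.4000025  -0.25079456  0.17975987]
second_plate 0.8 [339.50636132 142.12977099] ((473.79693603515625, -250.51620483398438), (63.992488861083984, 109.99136352539062), 83.3623275756836)
base_plate 0.55 [ 71.67928731 126.59688196] ((437.3964538574219, -43.113914489746094), (112.06610107421875, 76.98148345947266), 6.7269086837768555)
```

View pics/w1.png

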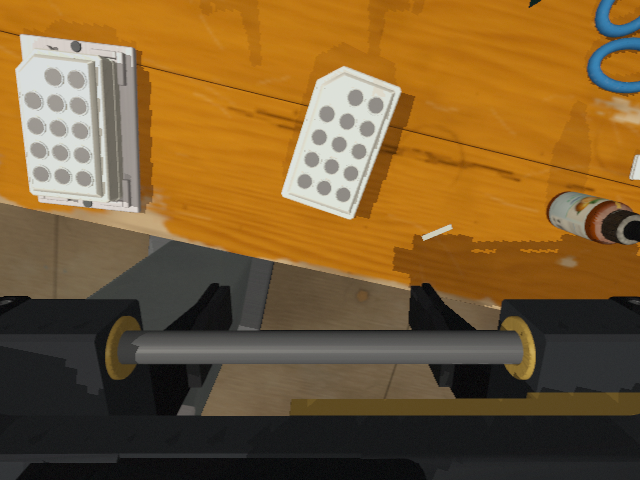

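The wrist picture shows the second plate at (340,142) with its cut corner at the upper left (330,68). The base plate in its nest is at (70,127), with its cut corner also at the upper left (25,60). Both own x axes therefore point along world +x. Next I look at the base plate from straight above.

```bash
python3 - <<'E'
from h import *
shift([.385,-.05,.18],6.7)
E
```

```text
shift [0.0304, -0.1998, -0.0004] turn [0.05, -0.02, 6.07]
```

Converted, -0.2 m is -0.4, -0.02 m is -0.04, 6.1 degrees is 0.0339.

Request:
{"fn": "play_rows", "kwargs": {
  "motion": [
    [[0.006,-0.04,0,0,0,0.0056],[0.016,-0.11,0,0,0,0.0111],[0.028,-0.18,0,0,0,0.0167],[0.04,-0.26,0,0,0,0.0222],[0.052,-0.33,0,0,0,0.0278],[0.058,-0.38,0,0,0,0.0333],[0.06,-0.4,0,0,0,0.0339],[0.06,-0.4,0,0,0,0.0339]]
  ]
}}

```text
time_s: 3.22
position: [0.3837, -0.0476, 0.1797]
tcp_rot: [[0.993, 0.12, -0.001], [0.12, -0.993, 0.0], [-0.001, -0.0, -1.0]]
force: [-0.2, -0.5, -0.7]
opening: 1.0
grasp_force: 0.0
```

Request:
{"fn": "play_rows", "kwargs": {
  "motion": [
    [[0,0,0,0,0,0],[0,0,0,0,0,0]]
  ]
}}

```text
time_s: 3.38
position: [0.3858, -0.0503, 0.1798]
tcp_rot: [[0.993, 0.117, 0.002], [0.117, -0.993, -0.001], [0.002, 0.001, -1.0]]
force: [-0.4, -0.6, -2.0]
opening: 0.999
grasp_force: 0.0
```

```bash
python3 - <<'E'
from h import *
s=bot.read_state();print(s['time_s'],s['position'])
d=imaging.capture('wrist');np.savez('w2.npz',**d)
im=d['frame'][:,:,::-1].copy()
for n in ['base_plate','nest','second_plate']:
    for o in finder.outline_of('wrist',n)[:2]:
        c=max(cv2.findContours(o['pixels'].astype(np.uint8),0,1)[0],key=cv2.contourArea)[:,0]
        for z in [.024,.03]:
            P=ray(d,c,z)[:,:2].astype(np.float32)*1000
            print(n,z,round(o['confidence'],2),c.mean(0),cv2.minAreaRect(P))
cv2.imwrite('pics/w2.png',cv2.resize(im[20:260,150:490],None,fx=2.3,fy=2.3,interpolation=cv2.INTER_CUBIC))
E
```

```text
3.3833 [ 0.38575337 -0.05029676  0.17977075]
base_plate 0.024 0.56 [314.11083744 167.06650246] ((436.9569396972656, -39.771793365478516), (111.30192565917969, 64.90507507324219), 6.63491153717041)
base_plate 0.03 0.56 [314.11083744 167.06650246] ((437.47747802734375, -39.822998046875), (109.07770538330078, 63.6080207824707), 6.634909629821777)
nest 0.024 0.95 [312.93579767 160.38715953] ((438.5226745605469, -39.651397705078125), (125.12654876708984, 83.14971923828125), 6.667906761169434)
nest 0.03 0.95 [312.93579767 160.38715953] ((439.01190185546875, -39.70504379272461), (122.62606048583984, 81.48806762695312), 6.66792631149292)
second_plate 0.024 0.93 [572.13126492 150.60620525] ((474.41864013671875, -243.2076873779297), (76.93246459960938, 109.93437194824219), 84.19680786132812)
second_plate 0.03 0.93 [572.13126492 150.60620525] ((474.1905517578125, -239.19351196289062), (75.39508056640625, 107.73749542236328), 84.19680786132812)
second_plate 0.024 0.36 [313.08966862 160.45419103] ((438.9237365722656, -39.9619026184082), (125.83287811279297, 83.91124725341797), 6.633467674255371)
second_plate 0.03 0.36 [313.08966862 160.45419103] ((439.4049377441406, -40.00931167602539), (123.31832885742188, 82.234375), 6.633444309234619)
```

View pics/w2.png

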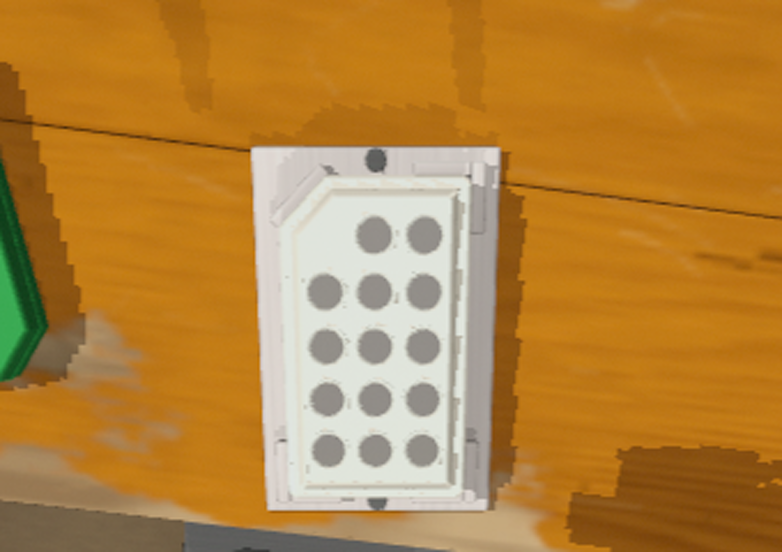

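The crop shows the base plate upright in its nest with the cut corner at the upper left (300,195). Base shoulder centre is about (0.4375, -0.040) at yaw 6.6°, and the second plate is at (0.474, -0.2505) at yaw -6.6°. I go to the second plate now.

```bash
python3 - <<'E'
from h import *
shift([.474,-.2505,.09],-6.6)
E
```

```text
shift [0.065, 0.2097, 0.0896] turn [0.02, -0.03, 13.27]
```

Converted, 0.21 m is 0.42, 0.09 m is 0.18, 13.3 degrees is 0.0739.

Request:
{"fn": "play_rows", "kwargs": {
  "motion": [
    [[0.01,0.04,0,0,0,0.0083],[0.03,0.11,0.02,0,0,0.0167],[0.05,0.18,0.05,0,0,0.0278],[0.076,0.25,0.08,0,0,0.0417],[0.1,0.32,0.12,0,0,0.0556],[0.12,0.38,0.16,0,0,0.0667],[0.13,0.416,0.178,0,0,0.0739],[0.13,0.42,0.18,0,0,0.0739]]
  ]
}}

```text
time_s: 4.25
position: [0.4753, -0.2541, 0.0875]
tcp_rot: [[0.993, -0.118, 0.001], [-0.118, -0.993, -0.002], [0.001, 0.001, -1.0]]
force: [0.3, -0.7, 0.4]
opening: 0.999
grasp_force: 0.0
```

Request:
{"fn": "play_rows", "kwargs": {
  "motion": [
    [[0,0,0,0,0,0],[0,0,0,0,0,0],[0,0,0,0,0,0]]
  ]
}}

```text
time_s: 4.5
position: [0.473, -0.2479, 0.0901]
tcp_rot: [[0.994, -0.113, -0.001], [-0.113, -0.994, 0.001], [-0.001, -0.001, -1.0]]
force: [-0.4, 0.6, -0.2]
opening: 1.0
grasp_force: 0.0
```

```bash
python3 - <<'E'
from h import *
shift([.474,-.2505,.022],-6.6)
d=imaging.capture('wrist')
for o in finder.outline_of('wrist','second_plate')[:2]:
    c=max(cv2.findContours(o['pixels'].astype(np.uint8),0,1)[0],key=cv2.contourArea)[:,0]
    print(o['confidence'],c.mean(0),c.min(0),c.max(0),cv2.minAreaRect(ray(d,c,.024)[:,:2].astype(np.float32)*1000))
cv2.imwrite('pics/w3.png',d['frame'][:,:,::-1])
E
```

```text
shift [0.0014, 0.0025, 0.0681] turn [-0.05, 0.06, 0.14]
0.84 [324.27442827 254.08939709] [267 172] [377 331] ((480.41680908203125, -251.15737915039062), (64.74646759033203, 101.66316223144531), 83.2923355102539)
0.47 [ 26.30538922 281.62874251] [  0 258] [ 59 298] ((487.1631164550781, -66.59614562988281), (37.21782302856445, 26.650876998901367), 83.51608276367188)
```

View pics/w3.png

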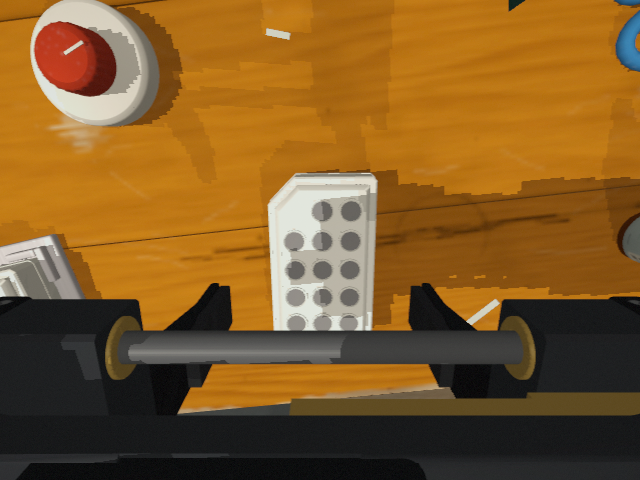

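The picture shows the second plate centred between the open fingers, column about 322, with its cut corner at the upper left (283,190). I descend and grip.

Converted, 0.068 m is 0.136, 0.001 m is 0.002.

Request:
{"fn": "play_rows", "kwargs": {
  "motion": [
    [[0,0.002,0.024,0,0,0],[0.002,0.002,0.052,0,0,0],[0.002,0.002,0.08,0,0,0],[0.002,0.002,0.104,0,0,0],[0.002,0.002,0.124,0,0,0],[0.002,0.002,0.134,0,0,0],[0.002,0.002,0.136,0,0,0],[0.002,0.002,0.136,0,0,0]]
  ]
}}

```text
time_s: 5.27
position: [0.4748, -0.2502, 0.0217]
tcp_rot: [[0.994, -0.113, -0.0], [-0.113, -0.994, 0.0], [-0.0, -0.0, -1.0]]
force: [0.5, -0.2, 0.4]
opening: 1.0
grasp_force: 0.0
```

Request:
{"fn": "play_rows", "kwargs": {
  "motion": [
    [[0,0,0,0,0,0],[0,0,0,0,0,0],[0,0,0,0,0,0],[0,0,0,0,0,0],[0,0,0,0,0,0],[0,0,0,0,0,0],[0,0,0,0,0,0],[0,0,0,0,0,0]]
  ],
  "fingers": 0.05
}}

```text
time_s: 5.93
position: [0.4749, -0.2506, 0.0219]
tcp_rot: [[0.994, -0.114, 0.0], [-0.114, -0.994, -0.0], [0.0, 0.0, -1.0]]
force: [-0.5, -0.2, 4.0]
opening: 0.732
grasp_force: 30.0
```

Converted, -0.08 m is -0.16, -0.075 m is -0.15.

Request:
{"fn": "play_rows", "kwargs": {
  "motion": [
    [[0,0,-0.01,0,0,0],[0,0,-0.04,0,0,0],[0,0,-0.08,0,0,0],[0,0,-0.12,0,0,0],[0,0,-0.15,0,0,0],[0,0,-0.16,0,0,0],[0,0,-0.16,0,0,0]]
  ]
}}

```text
time_s: 6.52
position: [0.4753, -0.251, 0.1027]
tcp_rot: [[0.994, -0.114, 0.002], [-0.114, -0.994, -0.002], [0.002, 0.002, -1.0]]
force: [-0.2, 0.1, -0.1]
opening: 0.731
grasp_force: 30.0
```

Request:
{"fn": "play_rows", "kwargs": {
  "motion": [
    [[0,0,0,0,0,0],[0,0,0,0,0,0],[0,0,0,0,0,0],[0,0,0,0,0,0]]
  ]
}}

```text
time_s: 6.85
position: [0.4742, -0.2501, 0.1006]
tcp_rot: [[0.994, -0.114, -0.002], [-0.114, -0.994, 0.001], [-0.002, -0.001, -1.0]]
force: [0.4, 0.7, -1.2]
opening: 0.735
grasp_force: 30.0
```

```bash
python3 - <<'E'
from h import *
d=imaging.capture('wrist');s=bot.read_state();R=np.array(s['tcp_rot']);print(s['time_s'],s['position'],s['force'],s['grasp_force'])
for o in finder.outline_of('wrist','second_plate')[:1]:
    c=max(cv2.findContours(o['pixels'].astype(np.uint8),0,1)[0],key=cv2.contourArea)[:,0]
    zt=s['position'][2]+.002
    P=(ray(d,c,zt)-s['position'])@R*1000
    print(o['confidence'],c.min(0),c.max(0),cv2.minAreaRect(P[:,:2].astype(np.float32)),P.min(0),P.max(0))
shift([.4385,-.0398,.12],6.63)
E
```

```text
6.9 [ 0.4743323  -0.25014955  0.10071257] [ 0.03285893  0.7195718  -1.61010841] 29.993590638041496
0.91 [242 192] [398 330] ((26.94564437866211, 1.0104904174804688), (63.108360290527344, 60.465003967285156), 89.75457000732422) [ -3.28762403 -30.52665059  -2.10886568] [57.21178954 32.57634902 -1.96909638]
shift [-0.0596, -0.205, -0.0189] turn [-0.05, 0.06, -13.15]
```

Converted, -0.2055 m is -0.411, -0.085 m is -0.17, -13.2 degrees is -0.0733.

Request:
{"fn": "play_rows", "kwargs": {
  "motion": [
    [[-0.01,-0.036,0,0,0,-0.0083],[-0.028,-0.1,0,0,0,-0.0194],[-0.05,-0.17,0,0,0,-0.0333],[-0.072,-0.244,0,0,0,-0.0472],[-0.092,-0.316,0,0,0,-0.0583],[-0.108,-0.374,0,0,0,-0.0678],[-0.118,-0.404,0,0,0,-0.0722],[-0.12,-0.411,0,0,0,-0.0733]]
  ]
}}

```text
time_s: 7.62
position: [0.4364, -0.0365, 0.1013]
tcp_rot: [[0.993, 0.12, -0.003], [0.12, -0.993, 0.001], [-0.003, -0.002, -1.0]]
force: [-0.8, -0.8, -1.6]
opening: 0.734
grasp_force: 30.0
```

Request:
{"fn": "play_rows", "kwargs": {
  "motion": [
    [[0,0,0,0,0,0],[0,0,0,0,0,0],[0,0,0,0,0,0],[0,0,0,0,0,0],[0,0,0,0,0,0],[0,0,0,0,0,0]]
  ]
}}

```text
time_s: 8.12
position: [0.4387, -0.0403, 0.1015]
tcp_rot: [[0.993, 0.115, 0.0], [0.115, -0.993, -0.0], [0.0, 0.0, -1.0]]
force: [0.5, -0.1, -0.9]
opening: 0.734
grasp_force: 30.0
```

```bash
python3 - <<'E'
from h import *
d=imaging.capture('wrist');s=bot.read_state();R=np.array(s['tcp_rot']);print(s['time_s'],s['position'],s['force'],s['grasp_force'],np.degrees(np.arctan2(R[1,0],R[0,0])))
im=d['frame'][:,:,::-1].copy()
np.savez('w4.npz',**d)
cv2.imwrite('pics/w4.png',cv2.resize(im[150:340,200:440],None,fx=3,fy=3,interpolation=cv2.INTER_CUBIC))
shift([.4386,-.0392,.060],6.63)
E
```

```text
8.1667 [ 0.43861997 -0.04011945  0.10149565] [-0.22674414 -0.57395401 -0.93320027] 29.993688762187958 6.612100519357658
shift [0.0001, -0.0009, 0.0415] turn [0.0, -0.01, -0.02]
```

View pics/w4.png

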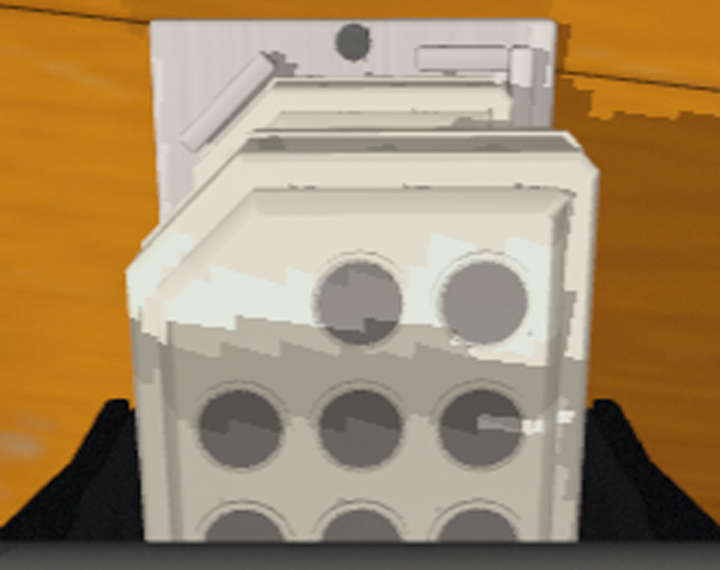

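```bash
python3 - <<'E'
from h import *
d=np.load('w4.npz');s=bot.read_state();R=np.array(s['tcp_rot']);p=s['position']
for n,z,pts in [('held',.1035,[(597,170),(243,150),(128,270),(597,300),(128,300)]),('heldbot',.0795,[(568,135),(255,132)]),('base',.030,[(510,84),(277,82)])]:
    uv=np.array(pts)/3-1/3+[200,150]
    print(n,np.round((ray(d,uv,z)-p)@R*1000,1)[:,:2].tolist())
E
```

```text
held [[51.3, 32.7], [54.1, -13.9], [37.7, -30.0], [33.4, 33.8], [33.5, -30.3]]
heldbot [[52.3, 33.2], [52.8, -14.6]]
base [[54.6, 30.7], [55.1, -14.8]]
```

Converted, 0.0415 m is 0.083, -0.0014 m is -0.0028.

Request:
{"fn": "play_rows", "kwargs": {
  "motion": [
    [[0.001,-0.0028,0.012,0,0,0],[0.001,-0.0028,0.032,0,0,0],[0.001,-0.0028,0.052,0,0,0],[0.001,-0.0028,0.068,0,0,0],[0.001,-0.0028,0.078,0,0,0],[0.001,-0.0028,0.082,0,0,0],[0.001,-0.0028,0.083,0,0,0],[0.001,-0.0028,0.083,0,0,0]]
  ]
}}

```text
time_s: 8.83
position: [0.4388, -0.038, 0.06]
tcp_rot: [[0.993, 0.116, -0.0], [0.116, -0.993, 0.0], [-0.0, -0.0, -1.0]]
force: [-0.7, 0.0, -1.3]
opening: 0.734
grasp_force: 30.0
```

Converted, 0.003 m is 0.006, 0.0025 m is 0.005.

Request:
{"fn": "play_rows", "kwargs": {
  "motion": [
    [[0,0,0,0,0,0],[0,0,0.001,0,0,0],[0,0,0.002,0,0,0],[0,0,0.003,0,0,0],[0,0,0.004,0,0,0],[0,0,0.005,0,0,0],[0,0,0.006,0,0,0],[0,0,0.006,0,0,0]]
  ]
}}

```text
time_s: 9.5
position: [0.4387, -0.038, 0.057]
tcp_rot: [[0.993, 0.116, -0.0], [0.116, -0.993, 0.0], [-0.0, -0.0, -1.0]]
force: [0.3, -0.1, -2.1]
opening: 0.735
grasp_force: 30.0
```

Converted, 0.002 m is 0.004, 0.0005 m is 0.001.

Request:
{"fn": "play_rows", "kwargs": {
  "motion": [
    [[0.0004,0.001,0,0,0,0],[0.0004,0.001,0.001,0,0,0],[0.0004,0.001,0.002,0,0,0],[0.0004,0.001,0.003,0,0,0],[0.0004,0.001,0.004,0,0,0],[0.0004,0.001,0.004,0,0,0]]
  ]
}}

```text
time_s: 10.0
position: [0.439, -0.0385, 0.055]
tcp_rot: [[0.993, 0.116, -0.0], [0.116, -0.993, 0.0], [-0.0, -0.0, -1.0]]
force: [1.2, 0.4, -1.3]
opening: 0.734
grasp_force: 30.0
```

No contact force yet, so the skirt appears to be entering. I continue down.

Converted, 0.002 m is 0.004, 0.0015 m is 0.003.

Request:
{"fn": "play_rows", "kwargs": {
  "motion": [
    [[0,0,0.001,0,0,0],[0,0,0.002,0,0,0],[0,0,0.003,0,0,0],[0,0,0.004,0,0,0],[0,0,0.004,0,0,0]]
  ]
}}

```text
time_s: 10.42
position: [0.439, -0.0385, 0.053]
tcp_rot: [[0.993, 0.116, -0.0], [0.116, -0.993, 0.0], [-0.0, -0.0, -1.0]]
force: [0.1, -0.8, -0.1]
opening: 0.735
grasp_force: 30.0
```

Converted, 0.0006 m is 0.0012, 0.0003 m is 0.0006.

Request:
{"fn": "play_rows", "kwargs": {
  "motion": [
    [[0,0,0.0006,0,0,0],[0,0,0.0012,0,0,0],[0,0,0.0012,0,0,0]]
  ]
}}

```text
time_s: 10.67
position: [0.439, -0.0385, 0.0524]
tcp_rot: [[0.993, 0.116, -0.0], [0.116, -0.993, 0.0], [-0.0, -0.0, -1.0]]
force: [-0.3, 0.0, -1.2]
opening: 0.736
grasp_force: 30.0
```

Converted, 0.0005 m is 0.001, 0.0003 m is 0.0006.

Request:
{"fn": "play_rows", "kwargs": {
  "motion": [
    [[0,0,0.0006,0,0,0],[0,0,0.001,0,0,0],[0,0,0.001,0,0,0],[0,0,0.001,0,0,0]]
  ]
}}

```text
time_s: 11.0
position: [0.439, -0.0385, 0.0519]
tcp_rot: [[0.993, 0.116, -0.0], [0.116, -0.993, 0.0], [-0.0, -0.0, -1.0]]
force: [0.3, 0.3, -1.2]
opening: 0.73
grasp_force: 30.0
```

Converted, 0.0003 m is 0.0006, 0.0002 m is 0.0004.

Request:
{"fn": "play_rows", "kwargs": {
  "motion": [
    [[0,0,0.0004,0,0,0],[0,0,0.0006,0,0,0],[0,0,0.0006,0,0,0],[0,0,0.0006,0,0,0]]
  ]
}}

```text
time_s: 11.33
position: [0.4391, -0.0385, 0.0519]
tcp_rot: [[0.993, 0.116, 0.0], [0.116, -0.993, -0.0], [0.0, 0.0, -1.0]]
force: [-1.3, -0.7, 4.0]
opening: 0.733
grasp_force: 30.0
```

Contact came at exactly the expected seat height, TCP z 0.0519, with about 4 N. I release, rise and check.

Request:
{"fn": "play_rows", "kwargs": {
  "motion": [
    [[0,0,0,0,0,0],[0,0,0,0,0,0],[0,0,0,0,0,0],[0,0,0,0,0,0],[0,0,0,0,0,0],[0,0,0,0,0,0]]
  ],
  "fingers": 0.087
}}

```text
time_s: 11.83
position: [0.4391, -0.0385, 0.0516]
tcp_rot: [[0.993, 0.116, -0.0], [0.116, -0.993, 0.0], [-0.0, -0.0, -1.0]]
force: [-0.1, 0.9, -0.2]
opening: 0.991
grasp_force: 0.0
```

Converted, -0.13 m is -0.26, -0.125 m is -0.25.

Request:
{"fn": "play_rows", "kwargs": {
  "motion": [
    [[0,0,-0.01,0,0,0],[0,0,-0.04,0,0,0],[0,0,-0.09,0,0,0],[-0.02,0,-0.15,0,0,0],[-0.05,0,-0.21,0,0,0],[-0.09,0,-0.25,0,0,0],[-0.106,0,-0.26,0,0,0],[-0.106,0,-0.26,0,0,0]]
  ]
}}

```text
time_s: 12.5
position: [0.385, -0.0444, 0.1829]
tcp_rot: [[0.993, 0.116, 0.001], [0.116, -0.993, -0.001], [0.001, 0.001, -1.0]]
force: [-0.1, -0.0, -0.2]
opening: 1.002
grasp_force: 0.0
```

Request:
{"fn": "play_rows", "kwargs": {
  "motion": [
    [[0,0,0,0,0,0],[0,0,0,0,0,0],[0,0,0,0,0,0],[0,0,0,0,0,0]]
  ]
}}

```text
time_s: 12.83
position: [0.3868, -0.0446, 0.1807]
tcp_rot: [[0.993, 0.117, -0.002], [0.117, -0.993, 0.001], [-0.001, -0.001, -1.0]]
force: [0.1, 0.2, -0.4]
opening: 1.0
grasp_force: 0.0
```

```bash
python3 - <<'E'
from h import *
s=bot.read_state();print(s['time_s'],s['position'],s['opening'])
d=imaging.capture('wrist');np.savez('w5.npz',**d)
im=d['frame'][:,:,::-1].copy()
for n in ['second_plate','base_plate']:
    for o in finder.outline_of('wrist',n)[:2]:
        c=max(cv2.findContours(o['pixels'].astype(np.uint8),0,1)[0],key=cv2.contourArea)[:,0]
        print(n,round(o['confidence'],2),c.mean(0),cv2.minAreaRect(ray(d,c,.054)[:,:2].astype(np.float32)*1000))
cv2.imwrite('pics/w5.png',cv2.resize(im[20:260,150:490],None,fx=2.3,fy=2.3,interpolation=cv2.INTER_CUBIC))
shift([.385,.285,.18],0)
E
```

```text
12.8333 [ 0.38675082 -0.04462921  0.1807365 ] 1.0001982749518872
second_plate 0.9 [321.71590909 171.18409091] ((437.9543762207031, -39.419761657714844), (109.66586303710938, 64.4964370727539), 6.660841941833496)
shift [0.0369, -0.3275, 0.0012] turn [-0.04, 0.07, 6.69]
```

View pics/w5.png

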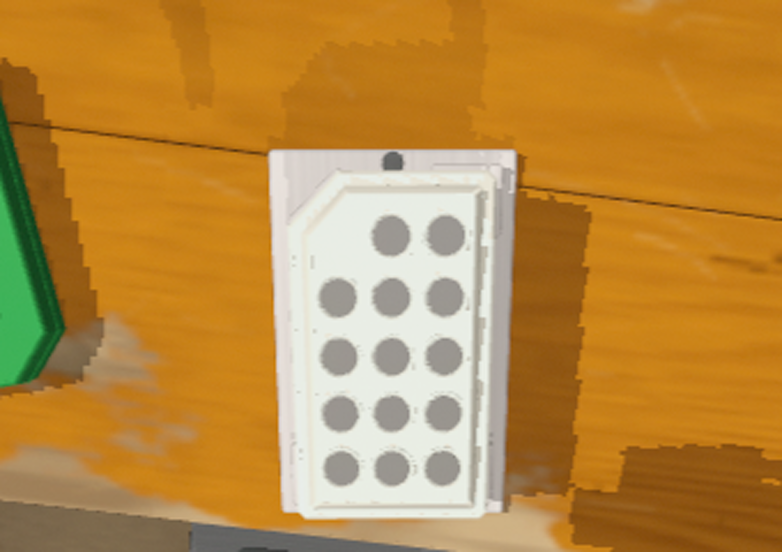

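The second plate is seated squarely with its cut corner at the upper left (315,195) over the base's. Its outline scales to 110 x 64 mm at z = 0.054, which is full depth. Next I look at the lid. The white candidate is at top-view pixel (228,257) and the green one at (285,259); white fits the description.

Converted, -0.262 m is -0.524, -0.23 m is -0.46, 6.7 degrees is 0.0372.

Request:
{"fn": "play_rows", "kwargs": {
  "motion": [
    [[0.004,-0.04,0,0,0,0.0056],[0.012,-0.11,0,0,0,0.0111],[0.02,-0.18,0,0,0,0.0167],[0.028,-0.25,0,0,0,0.0222],[0.036,-0.32,0,0,0,0.0278],[0.044,-0.39,0,0,0,0.0333],[0.052,-0.46,0,0,0,0.0372],[0.06,-0.524,0,0,0,0.0372]]
  ]
}}

```text
time_s: 13.65
position: [0.3853, 0.2212, 0.1814]
tcp_rot: [[1.0, -0.0, -0.0], [-0.0, -1.0, -0.0], [-0.0, 0.0, -1.0]]
force: [1.0, -0.1, -0.7]
opening: 0.998
grasp_force: 0.0
```

Converted, -0.065 m is -0.13, -0.063 m is -0.126.

Request:
{"fn": "play_rows", "kwargs": {
  "motion": [
    [[0.006,-0.06,0,0,0,0],[0.01,-0.104,0,0,0,0],[0.014,-0.126,0,0,0,0],[0.014,-0.13,0,0,0,0],[0.014,-0.13,0,0,0,0],[0.014,-0.13,0,0,0,0],[0.014,-0.13,0,0,0,0]]
  ]
}}

```text
time_s: 14.23
position: [0.3924, 0.2827, 0.1815]
tcp_rot: [[1.0, -0.002, -0.001], [-0.002, -1.0, -0.001], [-0.001, 0.001, -1.0]]
force: [0.3, -0.2, -0.5]
opening: 1.002
grasp_force: 0.0
```

```bash
python3 - <<'E'
from h import *
s=bot.read_state();print(s['time_s'],s['position'],s['opening'])
d=imaging.capture('wrist');np.savez('w6.npz',**d)
im=d['frame'][:,:,::-1].copy()
for o in finder.outline_of('wrist','lid')[:3]:
    c=max(cv2.findContours(o['pixels'].astype(np.uint8),0,1)[0],key=cv2.contourArea)[:,0]
    for z in (.014,.02): print(z,round(o['confidence'],2),c.mean(0),cv2.minAreaRect(ray(d,c,z)[:,:2].astype(np.float32)*1000),d['frame'][o['pixels']].mean(0).round())
cv2.imwrite('pics/w6.png',cv2.resize(im[20:260,150:490],None,fx=2.3,fy=2.3,interpolation=cv2.INTER_CUBIC))
E
```

```text
14.2333 [0.39243907 0.28271618 0.18146088] 1.002189914775449
0.014 0.8 [301.71144279 148.72885572] ((458.84368896484375, 297.5455627441406), (65.00272369384766, 110.84168243408203), 89.64722442626953) [231. 232. 221.]
0.02 0.8 [301.71144279 148.72885572] ((459.0711669921875, 297.2319641113281), (63.75136184692383, 108.70808410644531), 89.64707946777344) [231. 232. 221.]
0.014 0.59 [504.08395062 148.04691358] ((454.662109375, 126.90213012695312), (113.19572448730469, 72.91033172607422), 16.21858787536621) [ 48. 158.  71.]
0.02 0.59 [504.08395062 148.04691358] ((454.97021484375, 129.8734588623047), (111.0167465209961, 71.50682067871094), 16.218551635742188) [ 48. 158.  71.]
```

View pics/w6.png

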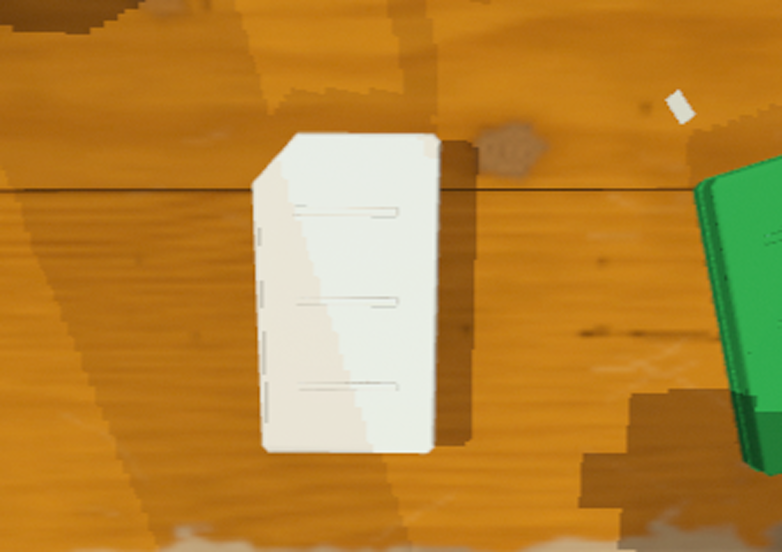

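The white lid at wrist pixel (302,149) is the one meant: it has three ribs and its cut corner at the upper left. The green one at (504,148) is the look-alike. I grip the lid at (0.459, 0.298), yaw -0.3°.

Converted, 0.09 m is 0.18, 0.022 m is 0.044, 0.2 degrees is 0.0011.

Request:
{"fn": "play_rows", "kwargs": {
  "motion": [
    [[0.016,-0.004,0.02,0,0,0.0006],[0.044,-0.01,0.06,0,0,0.0011],[0.076,-0.016,0.104,0,0,0.0011],[0.104,-0.022,0.144,0,0,0.0011],[0.124,-0.028,0.172,0,0,0.0011],[0.134,-0.03,0.18,0,0,0.0011],[0.134,-0.03,0.18,0,0,0.0011],[0.134,-0.03,0.18,0,0,0.0011]]
  ]
}}

```text
time_s: 15.0
position: [0.4596, 0.2985, 0.0919]
tcp_rot: [[1.0, -0.005, -0.001], [-0.005, -1.0, -0.0], [-0.001, 0.0, -1.0]]
force: [0.6, 0.9, -0.3]
opening: 1.003
grasp_force: 0.0
```

Request:
{"fn": "play_rows", "kwargs": {
  "motion": [
    [[0,0,0,0,0,0],[0,0,0,0,0,0],[0,0,0,0,0,0],[0,0,0,0,0,0]]
  ]
}}

```text
time_s: 15.33
position: [0.4596, 0.2991, 0.0924]
tcp_rot: [[1.0, -0.004, 0.001], [-0.004, -1.0, 0.0], [0.001, -0.0, -1.0]]
force: [-0.1, 0.7, -0.3]
opening: 1.001
grasp_force: 0.0
```

```bash
python3 - <<'E'
from h import *
d=imaging.capture('wrist');s=bot.read_state();print(s['position'])
for o in finder.outline_of('wrist','lid')[:1]:
    c=max(cv2.findContours(o['pixels'].astype(np.uint8),0,1)[0],key=cv2.contourArea)[:,0]
    P=ray(d,c,.02)*1000; print(o['confidence'],P.min(0),P.max(0),cv2.minAreaRect(P[:,:2].astype(np.float32)))
shift([.459,.298,.020],-.35)
E
```

```text
[0.45966039 0.29913952 0.09229907]
0.75 [435.5039258   91.09207499  20.        ] [518.03847361 182.34778251  20.        ] ((470.59332275390625, 136.37640380859375), (88.71515655517578, 72.98072052001953), 16.172094345092773)
shift [-0.0007, 0.0012, 0.0721] turn [-0.01, -0.04, 0.14]
```

Converted, 0.072 m is 0.144, 0.071 m is 0.142, 0.1 degrees is 0.0006.

Request:
{"fn": "play_rows", "kwargs": {
  "motion": [
    [[-0.001,0.002,0.024,0,0,0.0006],[-0.001,0.002,0.056,0,0,0.0006],[-0.001,0.002,0.088,0,0,0.0006],[-0.001,0.002,0.114,0,0,0.0006],[-0.001,0.002,0.132,0,0,0.0006],[-0.001,0.002,0.142,0,0,0.0006],[-0.001,0.002,0.144,0,0,0.0006],[-0.001,0.002,0.144,0,0,0.0006]]
  ]
}}

```text
time_s: 16.1
position: [0.4593, 0.2981, 0.0196]
tcp_rot: [[1.0, -0.006, -0.0], [-0.006, -1.0, -0.0], [-0.0, 0.0, -1.0]]
force: [0.5, -0.7, -0.3]
opening: 0.998
grasp_force: 0.0
```

Request:
{"fn": "play_rows", "kwargs": {
  "motion": [
    [[0,0,0,0,0,0],[0,0,0,0,0,0],[0,0,0,0,0,0],[0,0,0,0,0,0],[0,0,0,0,0,0],[0,0,0,0,0,0],[0,0,0,0,0,0],[0,0,0,0,0,0]]
  ],
  "fingers": 0.05
}}

```text
time_s: 16.77
position: [0.4595, 0.2981, 0.0201]
tcp_rot: [[1.0, -0.006, 0.001], [-0.006, -1.0, 0.0], [0.001, -0.0, -1.0]]
force: [-0.8, -0.9, 4.5]
opening: 0.733
grasp_force: 30.0
```

Converted, -0.102 m is -0.204, -0.02 m is -0.04.

Request:
{"fn": "play_rows", "kwargs": {
  "motion": [
    [[0,0,-0.01,0,0,0],[0,0,-0.04,0,0,0],[0,0,-0.09,0,0,0],[0,0,-0.14,0,0,0],[0,0,-0.18,0,0,0],[0,0,-0.2,0,0,0],[0,0,-0.204,0,0,0],[0,0,-0.204,0,0,0]]
  ]
}}

```text
time_s: 17.43
position: [0.4592, 0.2981, 0.1219]
tcp_rot: [[1.0, -0.006, 0.001], [-0.006, -1.0, 0.0], [0.001, -0.0, -1.0]]
force: [-1.1, 0.2, -2.0]
opening: 0.727
grasp_force: 30.0
```

Request:
{"fn": "play_rows", "kwargs": {
  "motion": [
    [[0,0,0,0,0,0],[0,0,0,0,0,0],[0,0,0,0,0,0],[0,0,0,0,0,0]]
  ]
}}

```text
time_s: 17.77
position: [0.4587, 0.2978, 0.1206]
tcp_rot: [[1.0, -0.006, -0.002], [-0.006, -1.0, -0.001], [-0.002, 0.001, -1.0]]
force: [-0.3, 0.8, -0.5]
opening: 0.736
grasp_force: 30.0
```

```bash
python3 - <<'E'
from h import *
d=imaging.capture('wrist');s=bot.read_state();R=np.array(s['tcp_rot']);print(s['time_s'],s['position'],s['force'],s['grasp_force'])
for o in finder.outline_of('wrist','lid')[:2]:
    c=max(cv2.findContours(o['pixels'].astype(np.uint8),0,1)[0],key=cv2.contourArea)[:,0]
    P=(ray(d,c,s['position'][2])-s['position'])@R*1000
    print(o['confidence'],c.min(0),c.max(0),cv2.minAreaRect(P[:,:2].astype(np.float32)),P.min(0),P.max(0))
shift([.438,-.0385,.122],6.63)
E
```

```text
17.8167 [0.45887336 0.29787134 0.12080989] [0.36858746 0.30088329 0.0471783 ] 29.99997764825821
0.94 [491 164] [608 313] ((32.32963180541992, 98.13139343261719), (42.09971237182617, 67.28899383544922), 72.93901062011719) [ 3.60971916e+00  6.91944463e+01 -4.72749931e-02] [6.74976546e+01 1.25074156e+02 6.48115612e-02]
0.57 [243 191] [398 330] ((26.268455505371094, 1.3110008239746094), (61.729042053222656, 63.10464096069336), 0.05521058291196823) [ -4.57780615 -30.2520315   -0.09448608] [5.71465434e+01 3.28826812e+01 2.54767768e-02]
shift [-0.0191, 0.3365, -0.0008] turn [0.02, 0.07, -6.95]
```

Converted, 0.26 m is 0.52, 0.225 m is 0.45, -6.9 degrees is -0.0383.

Request:
{"fn": "play_rows", "kwargs": {
  "motion": [
    [[-0.002,0.036,0,0,0,-0.0028],[-0.006,0.1,0,0,0,-0.0056],[-0.01,0.17,0,0,0,-0.0111],[-0.014,0.24,0,0,0,-0.0167],[-0.018,0.31,0,0,0,-0.0222],[-0.022,0.38,0,0,0,-0.0278],[-0.026,0.45,0,0,0,-0.0333],[-0.03,0.52,0,0,0,-0.0383]]
  ]
}}

```text
time_s: 18.53
position: [0.4426, 0.0366, 0.1216]
tcp_rot: [[0.993, 0.116, 0.0], [0.116, -0.993, -0.0], [0.0, 0.0, -1.0]]
force: [-0.1, -0.3, -0.8]
opening: 0.732
grasp_force: 30.0
```

Converted, 0.0762 m is 0.1524, 0.07 m is 0.14.

Request:
{"fn": "play_rows", "kwargs": {
  "motion": [
    [[0.0138,0.061,0,0,0,0],[0.0168,0.11,0,0,0,0],[0.0134,0.14,0,0,0,0],[0.0114,0.1524,0,0,0,0],[0.0114,0.1524,0,0,0,0],[0.0114,0.1524,0,0,0,0],[0.0114,0.1524,0,0,0,0],[0.0114,0.1524,0,0,0,0]]
  ]
}}

```text
time_s: 19.2
position: [0.4567, -0.0357, 0.1216]
tcp_rot: [[0.993, 0.116, -0.001], [0.116, -0.993, 0.0], [-0.001, -0.0, -1.0]]
force: [-0.3, 0.3, -0.8]
opening: 0.732
grasp_force: 30.0
```

```bash
python3 - <<'E'
from h import *
d=imaging.capture('wrist');s=bot.read_state();R=np.array(s['tcp_rot']);print(s['time_s'],s['position'],s['force'],np.degrees(np.arctan2(R[1,0],R[0,0])))
im=d['frame'][:,:,::-1].copy();np.savez('w7.npz',**d)
cv2.imwrite('pics/w7.png',cv2.resize(im[150:340,200:440],None,fx=3,fy=3,interpolation=cv2.INTER_CUBIC))
shift([.4385,-.0385,.083],6.65)
E
```

```text
19.25 [ 0.45687369 -0.03578124  0.12164474] [ 0.93286077 -0.08174538 -0.6993837 ] 6.680163837132887
shift [-0.0185, 0.0006, 0.0387] turn [-0.02, 0.02, 0.03]
```

View pics/w7.png

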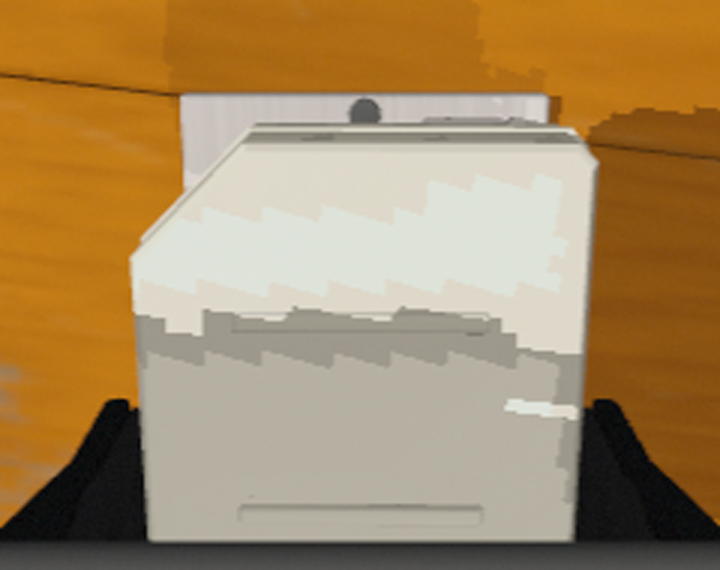

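The lid is held level with its cut corner at the upper left (190,190), over the stack. It stands 18 mm too far along x because I converted that shift wrongly after the turn. I correct this at height and then lower.

Converted, -0.0185 m is -0.037, 0.0006 m is 0.0012.

Request:
{"fn": "play_rows", "kwargs": {
  "motion": [
    [[-0.01,0.0006,0,0,0,0],[-0.024,0.0012,0,0,0,0],[-0.034,0.0012,0,0,0,0],[-0.037,0.0012,0,0,0,0],[-0.037,0.0012,0,0,0,0],[-0.037,0.0012,0,0,0,0],[-0.037,0.0012,0,0,0,0],[-0.037,0.0012,0,0,0,0]]
  ]
}}

```text
time_s: 19.92
position: [0.4392, -0.0398, 0.1217]
tcp_rot: [[0.993, 0.115, 0.001], [0.115, -0.993, -0.0], [0.001, 0.0, -1.0]]
force: [0.5, 0.1, -1.4]
opening: 0.733
grasp_force: 30.0
```

Converted, 0.038 m is 0.076, 0.036 m is 0.072.

Request:
{"fn": "play_rows", "kwargs": {
  "motion": [
    [[0,0,0.01,0,0,0],[0,0,0.028,0,0,0],[0,0,0.046,0,0,0],[0,0,0.062,0,0,0],[0,0,0.072,0,0,0],[0,0,0.076,0,0,0],[0,0,0.076,0,0,0],[0,0,0.076,0,0,0]]
  ]
}}

```text
time_s: 20.58
position: [0.439, -0.0397, 0.0836]
tcp_rot: [[0.993, 0.115, -0.0], [0.115, -0.993, 0.0], [-0.0, -0.0, -1.0]]
force: [0.8, -0.2, -1.0]
opening: 0.733
grasp_force: 30.0
```

```bash
python3 - <<'E'
from h import *
d=imaging.capture('wrist');s=bot.read_state();R=np.array(s['tcp_rot']);print(s['time_s'],s['position'],s['force'])
im=d['frame'][:,:,::-1].copy();np.savez('w8.npz',**d)
cv2.imwrite('pics/w8.png',cv2.resize(im[150:340,200:440],None,fx=3,fy=3,interpolation=cv2.INTER_CUBIC))
shift([.4385,-.0385,.074],6.65)
E
```

```text
20.6333 [ 0.43909066 -0.03970591  0.08379143] [-0.29599048 -0.45054128 -1.31406129]
shift [-0.0005, -0.0013, 0.0098] turn [0.01, -0.02, -0.07]
```

Converted, 0.003 m is 0.006, -0.0012 m is -0.0024.

Request:
{"fn": "play_rows", "kwargs": {
  "motion": [
    [[-0.001,-0.0024,0,0,0,0],[-0.001,-0.0024,0.002,0,0,0],[-0.001,-0.0024,0.004,0,0,0],[-0.001,-0.0024,0.006,0,0,0],[-0.001,-0.0024,0.006,0,0,0],[-0.001,-0.0024,0.006,0,0,0]]
  ]
}}

```text
time_s: 21.13
position: [0.4382, -0.0385, 0.0806]
tcp_rot: [[0.993, 0.115, -0.0], [0.115, -0.993, 0.0], [-0.0, -0.0, -1.0]]
force: [0.1, -0.4, -0.3]
opening: 0.733
grasp_force: 30.0
```

Converted, 0.003 m is 0.006, 0.0025 m is 0.005.

Request:
{"fn": "play_rows", "kwargs": {
  "motion": [
    [[0,0,0.001,0,0,0],[0,0,0.002,0,0,0],[0,0,0.003,0,0,0],[0,0,0.004,0,0,0],[0,0,0.005,0,0,0],[0,0,0.006,0,0,0],[0,0,0.006,0,0,0]]
  ]
}}

```text
time_s: 21.72
position: [0.4382, -0.0385, 0.0776]
tcp_rot: [[0.993, 0.115, -0.0], [0.115, -0.993, 0.0], [-0.0, -0.0, -1.0]]
force: [0.3, -0.6, -1.2]
opening: 0.735
grasp_force: 30.0
```

Converted, 0.0025 m is 0.005, 0.002 m is 0.004.

Request:
{"fn": "play_rows", "kwargs": {
  "motion": [
    [[0,0,0.001,0,0,0],[0,0,0.002,0,0,0],[0,0,0.003,0,0,0],[0,0,0.004,0,0,0],[0,0,0.005,0,0,0],[0,0,0.005,0,0,0]]
  ]
}}

```text
time_s: 22.22
position: [0.4382, -0.0385, 0.0751]
tcp_rot: [[0.993, 0.115, -0.0], [0.115, -0.993, 0.0], [-0.0, -0.0, -1.0]]
force: [1.0, -0.4, -1.0]
opening: 0.73
grasp_force: 30.0
```

Request:
{"fn": "play_rows", "kwargs": {
  "motion": [
    [[0,0,0.0006,0,0,0],[0,0,0.0012,0,0,0],[0,0,0.0012,0,0,0],[0,0,0.0012,0,0,0]]
  ]
}}

```text
time_s: 22.55
position: [0.4383, -0.0385, 0.0746]
tcp_rot: [[0.993, 0.115, -0.0], [0.115, -0.993, 0.0], [0.0, -0.0, -1.0]]
force: [-0.6, 0.5, -0.3]
opening: 0.733
grasp_force: 30.0
```

Converted, 0.0005 m is 0.001, 0.0003 m is 0.0006.

Request:
{"fn": "play_rows", "kwargs": {
  "motion": [
    [[0,0,0.0006,0,0,0],[0,0,0.001,0,0,0],[0,0,0.001,0,0,0],[0,0,0.001,0,0,0]]
  ]
}}

```text
time_s: 22.88
position: [0.4382, -0.0385, 0.0741]
tcp_rot: [[0.993, 0.115, 0.0], [0.115, -0.993, -0.0], [0.0, 0.0, -1.0]]
force: [0.2, 0.5, -0.1]
opening: 0.735
grasp_force: 30.0
```

Converted, 0.0003 m is 0.0006, 0.0002 m is 0.0004.

Request:
{"fn": "play_rows", "kwargs": {
  "motion": [
    [[0,0,0.0004,0,0,0],[0,0,0.0006,0,0,0],[0,0,0.0006,0,0,0],[0,0,0.0006,0,0,0]]
  ]
}}

```text
time_s: 23.22
position: [0.4383, -0.0385, 0.074]
tcp_rot: [[0.993, 0.115, 0.0], [0.115, -0.993, -0.0], [0.0, 0.0, -1.0]]
force: [0.3, -0.3, 5.8]
opening: 0.729
grasp_force: 30.0
```

The lid seats at TCP z 0.074 as expected, with 5.8 N. I release, rise and check.

Request:
{"fn": "play_rows", "kwargs": {
  "motion": [
    [[0,0,0,0,0,0],[0,0,0,0,0,0],[0,0,0,0,0,0],[0,0,0,0,0,0],[0,0,0,0,0,0],[0,0,0,0,0,0]]
  ],
  "fingers": 0.087
}}

```text
time_s: 23.72
position: [0.4382, -0.0385, 0.0736]
tcp_rot: [[0.993, 0.115, -0.0], [0.115, -0.993, 0.0], [-0.0, -0.0, -1.0]]
force: [-0.2, 1.6, -0.0]
opening: 0.994
grasp_force: 0.0
```

Converted, -0.11 m is -0.22, -0.108 m is -0.216.

Request:
{"fn": "play_rows", "kwargs": {
  "motion": [
    [[0,0,-0.01,0,0,0],[0,0,-0.04,0,0,0],[0,0,-0.09,0,0,0],[-0.02,0,-0.15,0,0,0],[-0.05,0,-0.19,0,0,0],[-0.09,0,-0.216,0,0,0],[-0.106,0,-0.22,0,0,0],[-0.106,0,-0.22,0,0,0]]
  ]
}}

```text
time_s: 24.38
position: [0.3838, -0.0442, 0.1844]
tcp_rot: [[0.994, 0.114, -0.0], [0.114, -0.994, 0.0], [-0.0, -0.0, -1.0]]
force: [0.5, 0.2, -0.2]
opening: 1.002
grasp_force: 0.0
```

Request:
{"fn": "play_rows", "kwargs": {
  "motion": [
    [[0,0,0,0,0,0],[0,0,0,0,0,0],[0,0,0,0,0,0],[0,0,0,0,0,0]]
  ]
}}

```text
time_s: 24.72
position: [0.3861, -0.0446, 0.1831]
tcp_rot: [[0.993, 0.115, -0.001], [0.115, -0.993, 0.0], [-0.001, -0.001, -1.0]]
force: [0.3, -0.5, -0.2]
opening: 1.002
grasp_force: 0.0
```

```bash
python3 - <<'E'
from h import *
s=bot.read_state();print(s['time_s'],s['position'],s['opening'],s['grasp_force'])
d=imaging.capture('wrist');im=d['frame'][:,:,::-1].copy()
for n,z in [('lid',.074),('second_plate',.054),('base_plate',.03)]:
    for o in finder.outline_of('wrist',n)[:2]:
        c=max(cv2.findContours(o['pixels'].astype(np.uint8),0,1)[0],key=cv2.contourArea)[:,0]
        print(n,round(o['confidence'],2),c.mean(0),cv2.minAreaRect(ray(d,c,z)[:,:2].astype(np.float32)*1000))
e=imaging.capture('scene')['frame'][:,:,::-1]
a=cv2.resize(im[20:260,150:490],(400,282));u=proj(imaging.capture('scene'),[.44,-.04,.05])[0].astype(int)
b=cv2.resize(e[u[1]-60:u[1]+60,u[0]-85:u[0]+85],(400,282))
cv2.imwrite('pics/w9.png',np.hstack([a,b]))
E
```

```text
24.7167 [ 0.38610808 -0.0446094   0.18305419] 1.0019433895362106 0.0
lid 0.74 [321.67940552 171.98089172] ((437.8272705078125, -39.8338737487793), (109.0396499633789, 64.02243041992188), 6.3179097175598145)
lid 0.72 [119.10377358 115.01650943] ((458.03070068359375, 93.48513793945312), (91.1910629272461, 59.28589630126953), 16.338600158691406)
```

View pics/w9.png

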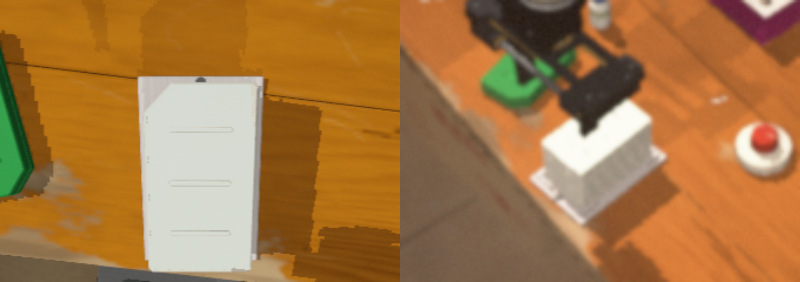

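The lid lies flat on the stack with its cut corner at the upper left (155,95), matching the plates below. Its centre of (0.4378, -0.0398) agrees within 0.5 mm with the second plate seen from the same place. The gripper is clear, so I hand in.

```bash
python3 -c "
from rig import bot
print(bot.hand_in())"
```

```text
the job is handed in; nothing more can be done
None
```

I stacked the second plate and the white lid on the base plate in its nest, fully seated by contact height and camera view, with all three cut corners on the same corner, let go of both, and handed the job in at about 25 s; the hand-in reported no verdict.

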